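# Clear the keeper and bolt the battery locker

### The arm

A 7-joint arm with a two-finger parallel gripper is mounted at the origin on the work surface. World frame = base frame: x ahead of the robot, y to its left, z up, the work surface at z = 0. Lengths are in m, angles in rad, forces in N, time in s.
With the tool pointing down it reaches from about 0.35 to 0.9 m from the base axis. Payload 8.1 kg.
Tool frame: the origin (TCP) lies midway between the tips of the shut fingers; the grasp point (between the pads) lies 19 mm behind it; z points along the fingers, y is the line along which they close (so a half turn about z gives the same grasp; the last joint's range is limited). The gripper opens to 92 mm and grips with 3 to 60 N. Pads are 19 mm wide; open, the fingers measure 130 mm over their backs; the gripper's body (75 mm by 190 mm) begins 47 mm behind the grasp point.
Start: joints at [1.111, 0.434, 0.025, 1.573, -0.012, 1.134, -0.075], TCP at [0.218, -0.586, 0.227] pointing down, gripper open.
Joint ranges: [-2.62, 2.62], [-0.44, 2.09], [-1.27, 1.32], [0.08, 2.57], [-1.32, 4.46], [0.12, 2], [-2.74, 2.74]. Speed limits (rad/s): [2.22, 2.22, 3.01, 3.01, 3.14, 3.14, 3.14].

### API

Orientations are given as a rotation vector (axis times angle).
In Python, from cell import arm gives the robot as it stands.
- The arm moves only by the tool move_arm, never from a script. Its argument "motion" is a list of rows, each an object of numbers: "tx", "ty", "tz": the shift along the tool's x, y, z normalised to -1 to 1, where 1 is 1000 mm; "twist": the turn about the tool's z normalised to -1 to 1, where 1 is pi/2 rad. In form: [{"tx": .., "ty": .., "tz": .., "twist": ..}, ...]. A call has 1 to 12 rows; each row shifts and turns the commanded pose from where the row before left it, along the tool's axes as they then stand; what a row does not reach is not made up. A row lasts 1/10 s, in which the tool goes at most 50 mm and 8.59 degrees, less where a joint would pass 70% of its speed; a pose out of reach is approached as far as the arm can. A call with a number of a shift or a turn outside -1 to 1 is refused whole. A call with a gripper value outside its range is refused whole. "gripper" is the gripper's target within -1 to 1 (shut at 1, half-way at 0, fully open at -1), set as the call begins (left out, the last holds). The fingers move at their own pace and stop on an object; "squeeze" is the grip in N (left out, the last holds). Time passes only in rows, so rows that do not move let the fingers close. It gives the time, the measured TCP pose, the force, the opening and the grip force at its end, in the units of the state.
- arm.observe(): the state, without advancing time (a new reading comes with each control period).
- arm.get_image(name): name is "side" or "top" or "wrist"; returns the picture (384x512x3 uint8, red, green, blue); there is no depth.
- arm.calibration(name): a dict with "K" (3x3 intrinsics, pixels), "T" (4x4, takes a point from camera to world coordinates). Camera axes: x right, y down, z forward; pixel columns grow to the right and rows downward; lengths in m; the calibration is good to about 2 mm. The wrist camera is an equidistant fisheye: a pixel r from the principal point sees the ray r / f radians off the axis. A picture is of the moment at which its call begins: read the wrist's pose just before it. calibration takes no time and is no camera call; for the wrist camera it gives the pose at the moment of the call.
- arm.sign_off(): hands the job in; it is judged then, once.
Trained networks look in the newest picture that a camera, given by its name, has taken for a name from the list of things; names that differ only in an ending like _2 or _b are one class to them, and where a whole thing is asked for, a point or a joint stands for the part that bears it (a point fixed in the world has none). Each returns a list of dicts, best first, with "conf" (0 to 1); they miss things now and then, are a little off and sometimes report something else, mostly with a low value. They report only what shows in the picture. A call takes as long as a camera call. They do not tell look-alikes from the thing itself.
- arm.look_for(camera, query): "point" ([column, row] as shares, 0 to 1, of the picture: columns of its width, rows of its height, amid what is visible of it).
- arm.regions_of(camera, query): "region" (384x512 bool, what is visible of it) and "point" ([column, row] as shares, 0 to 1, of the picture: columns of its width, rows of its height, amid what is visible of it).
- arm.place_of(camera, query): "point" ([column, row] as shares, 0 to 1, of the picture: columns of its width, rows of its height: a listed point, or the origin of a listed thing).
The state is a dict: "clock": time; "joints": joint angles; "dq": joint speeds; "joint_efforts": joint torques, N m; "position": TCP position; "ee_rot": TCP orientation; "force": force on the tool from outside, world axes, zero at the start; "ft_torque": the same for the moment, N m; "width": opening from 0.0 (shut) to 1.0 (fully open); "gripper_force": force on a finger pad.
Only numpy, scipy, OpenCV 4.12 (cv2) and the standard library are available. Lean on these libraries where they do the work, as an engineer would, in place of code of your own. Each camera call takes 0.05 s, during which the arm holds its last target. There are 200 camera calls.

### The job

The keeper of the sloping battery-locker door is blocked by an orange plug: take the wooden dowel from its rest, push it into the keeper's outer mouth until the plug drops out at the bolt side and rolls down clear of the bolt line, and lay the dowel back in the two cradles of its rest. Then slide the barrel bolt fully across into the keeper and turn its red-tipped handle all the way down into the notch in the slotted rail. Leave the maintainer, post cleaner, parts tray and toolbox where they are.

Things in the scene. Friction and masses are not known exactly. Their poses are not given: they have to be found in the camera images.
- hatch: Bolt line on the sloping front of the fixed blue locker. Origin on the bolt axis, 34 mm above the sloping face; y runs along the bolt axis (robot's left at zero yaw), x up the slope (away from the robot, 35 degrees above level), z is the face's outward normal (leans 35 degrees from vertical towards the robot). Face: x -110..90, y -290..150 mm, at z -34. 'Hatch' below means this frame
- keeper_mouth (a point): Centre of the outer mouth of the keeper, at hatch y = 100 mm on the bolt axis; axes as the hatch. The keeper is a yellow square tube, 44 mm outside, 32 mm bore, y 20..100; at this outer end a plate 6 mm thick narrows it to a 26 mm square hole, so the plug can leave only at the other end
- keeper_inner (a point): Centre of the keeper's open inner end, facing the bolt, at hatch y = 20 mm; axes as the hatch. The plug comes out here, towards hatch -y, once the dowel's end has come about this far
- carry_bar (a point): Middle of the fixed steel carry bar, 14 mm thick, parallel to the bolt axis above the work, at hatch x 95, z 135 mm, from y -282 to 142 mm, with a bent bracket leg at each end at x 86..118. It blocks an upright hand over the bolt line; a hand leaning like the face's normal passes downhill of it
- notch (a point): Middle of the notch in the slotted steel rail downhill of the bolt, at the rail's top; axes as the hatch. Rail: hatch x -30..-18, top at z 17 mm, y -265..-107; notch y -107..-80; end block y -80..-68. A guide loop round the rod at y -76..-66 reaches z 17; bed and wall of the bolt, y -270..-76, x -15..17, stay below z 8
- catch_lip (a point): Middle of the upper edge of the catch lip, 22 mm high, along the foot of the slope at hatch x -110..-104 mm, y -120..100 mm. The plug rolls down and comes to rest against it, its centre 70 to 90 mm downhill of the bolt axis
- bolt_slide (a joint): Travel of the barrel bolt along hatch +y, m. 0 = drawn back (handle at hatch y -230 mm, nose at y -80 mm); 0.136 = end stop, fully across (handle at y -94 mm, in line with the notch, nose 36 mm inside the keeper). Rod 20 mm thick. Friction about 2.5 N; it stays where it is left
- bolt_turn (a joint): Turn of the handle about the bolt axis, rad. 0 = handle along hatch +z (straight out of the face), growing downhill (to hatch -x, towards the robot); 1.40 = stop, down in the notch. Elsewhere the rail stops it near 0.9; it enters the notch with bolt_slide above 0.129, and then the bolt cannot slide back. Friction about 0.12 N m; it stays where it is left
- handle_grip (a point): Middle of the handle's red grip, 66 mm from the bolt axis; its z runs along the stem outward, its y along the bolt. Grip 12 mm thick, round, from 48 to 82 mm from the axis, on a steel stem 10 mm thick. Fingers that grip here, one on either side along the bolt, pass clear of the rail as the handle swings
- plug: Orange plug, cylinder 28 mm thick and 60 mm long, its length along its y; origin at its centre. Starts loose inside the keeper, 2 mm play all round, its outer end 2 to 10 mm behind the mouth plate, its inner end 4 to 12 mm inside the inner end
- dowel: Wooden dowel, 14 mm thick, 200 mm long, 50 g, its length along its y; origin at its centre; both ends alike
- rest: Fixed grey rest for the dowel: base plate 62 x 172 x 10 mm and two V cradles 16 mm wide at y = +65 and -65 mm, open above; origin under the centre of the base; the dowel lies along the rest's y with its axis 60 mm above the bench; the V arms rise to about 79 mm
- rest_axis (a point): Where the dowel's centre belongs: midway between the cradles, 60 mm above the bench
- maintainer: Bystander: black battery maintainer, 80 x 150 x 40 mm, origin under its centre; leave it
- post_cleaner: Bystander: upright steel battery-post cleaner with brass brush, 38 mm thick, 108 mm tall, origin under its centre; leave it
- parts_tray: Bystander: clear parts tray with four empty cells, 130 x 130 x 35 mm, origin under its centre; leave it
- toolbox: Bystander: yellow toolbox with black handle, 264 x 156 mm, 167 mm tall, origin under its centre; leave it
Mind the look-alikes: they are no part of the job. There is more than one size of the dowel; the job needs the largest.

How it is judged:
By the outcome, as a careful person would: the job done as asked, in the order asked, and still so for the second after the job is handed in, with the robot touching nothing.
It also fails if it takes over 61 s, if anything falls off the work surface, if the arm or the gripper's body presses on something with over 40 N, if the wrist force passes 120 N, or if a joint passes its speed limit or range.

## Working session

There is one attempt and no reset: what is moved stays moved. The work goes in short steps, Python scripts to look and compute and a tool call to move; the robot and the scene stay as the last step left them, time stands still between calls to the robot, and variables do not carry over. Pictures are saved under pics/ and viewed, at most 10 in all, crops included, and the job is handed in when it is done.

Besides the shell and the picture viewer there is one more tool, called after "Emit:" as name(argument=value, ...), one argument or row to a line, values as JSON. move_arm: Moves the arm, as the interface text tells. Scaled input: -1 to 1 covers 1000 mm each way for a shift and pi/2 rad each way for a turn. Its arguments: {"type":"object","properties":{"motion":{"type":"array","items":{"type":"object","properties":{"tx":{"type":"number"},"ty":{"type":"number"},"tz":{"type":"number"},"twist":{"type":"number"}}}},"gripper":{"type":"number"},"squeeze":{"type":"number"}},"required":["motion"]}

```bash
mkdir -p pics; ls; python3 - <<'E'
from cell import arm
import cv2,numpy as np
for n in("side","top"):
    im=arm.get_image(n); cv2.imwrite(f"pics/{n}0.png",im[:,:,::-1])
    c=arm.calibration(n); print(n,np.round(c["K"],1).tolist(),np.round(c["T"],4).tolist())
    for q in["keeper_mouth","keeper_inner","notch","handle_grip","dowel","rest","rest_axis","hatch","carry_bar","plug","catch_lip"]:
        print(q,[(round(d["conf"],2),np.round(np.array(d["point"])*[512,384],1).tolist()) for d in arm.place_of(n,q)[:4]])
s=arm.observe();print(s)
a=cv2.imread("pics/side0.png");b=cv2.imread("pics/top0.png")
cv2.imwrite("pics/a.png",cv2.resize(a,(800,600),interpolation=2));cv2.imwrite("pics/b.png",cv2.resize(b,(800,600),interpolation=2))
E
```

```text
pics
side [[359.8, 0.0, 256.3], [0.0, 359.8, 193.0], [0.0, 0.0, 1.0]] [[-0.9909, -0.0967, 0.0933, 0.371], [-0.1339, 0.658, -0.741, 0.9381], [0.0103, -0.7468, -0.665, 1.0038], [0.0, 0.0, 0.0, 1.0]]
keeper_mouth []
keeper_inner [(0.75, [220.6, 200.0]), (0.62, [240.4, 301.4])]
notch [(0.56, [238.6, 176.2])]
handle_grip [(0.7, [245.0, 145.0])]
dowel [(0.72, [236.9, 301.4]), (0.72, [292.1, 326.3]), (0.56, [250.7, 375.4]), (0.22, [246.7, 206.2])]
rest [(0.78, [238.2, 307.5])]
rest_axis [(0.72, [238.2, 302.8])]
hatch [(0.56, [225.2, 193.0])]
carry_bar [(0.66, [227.7, 143.2])]
plug []
catch_lip [(0.73, [247.1, 206.4])]
top [[404.6, 0.0, 253.3], [0.0, 404.6, 197.0], [0.0, 0.0, 1.0]] [[0.0055, -0.981, 0.1938, 0.2204], [-0.9998, -0.0094, -0.0191, 0.0175], [0.0206, -0.1937, -0.9809, 1.5708], [0.0, 0.0, 0.0, 1.0]]
keeper_mouth [(0.84, [227.8, 171.9])]
keeper_inner [(0.88, [248.7, 168.2])]
notch [(0.96, [280.7, 173.9]), (0.75, [255.3, 170.2]), (0.52, [157.4, 202.1])]
handle_grip [(0.54, [319.0, 173.3])]
dowel [(0.74, [155.9, 202.5]), (0.52, [110.0, 219.1]), (0.5, [146.6, 245.7])]
rest [(0.7, [158.
[... 218 characters left out ...]
75.8])]
{'clock': 1.2, 'joints': array([ 1.1113831 ,  0.43447761,  0.02497321,  1.57321729, -0.01159144,
        1.13400632, -0.07513324]), 'dq': array([ 0.00107193,  0.00031985,  0.00073299, -0.00013356, -0.00130201,
       -0.00097858, -0.00012123]), 'joint_efforts': array([ 5.26922613e-04, -6.67673421e+01,  9.84432846e-01, -3.14806974e+01,
       -6.05217204e-02,  3.29802046e-02,  5.57866508e-05]), 'position': array([ 0.21829282, -0.58564097,  0.22674875]), 'ee_rot': array([3.09171704e+00, 5.57366070e-01, 2.23440336e-06]), 'force': array([-0.30367446,  0.22777787, -0.00397403]), 'ft_torque': array([-0.00360576,  0.01142614,  0.03889254]), 'gripper_force': 0.0, 'width': 1.0020502873399122}
```

View pics/a.png

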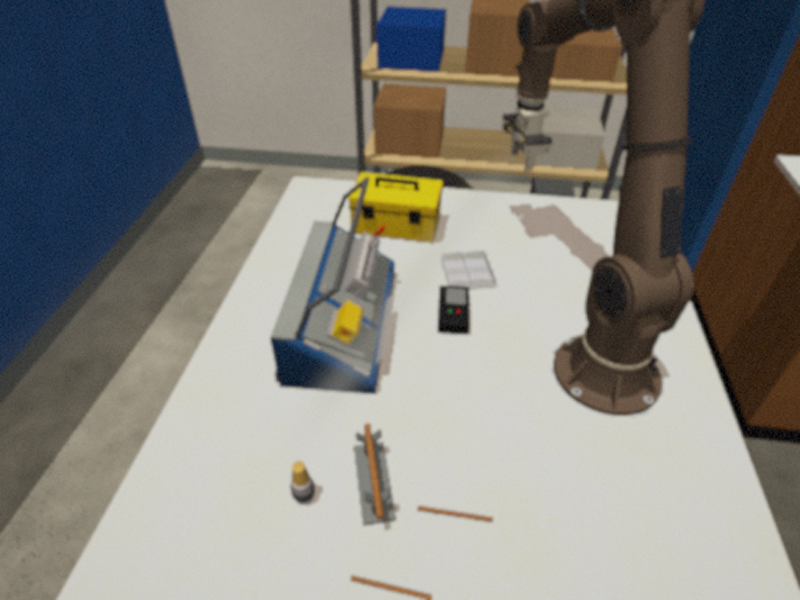

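View pics/b.png

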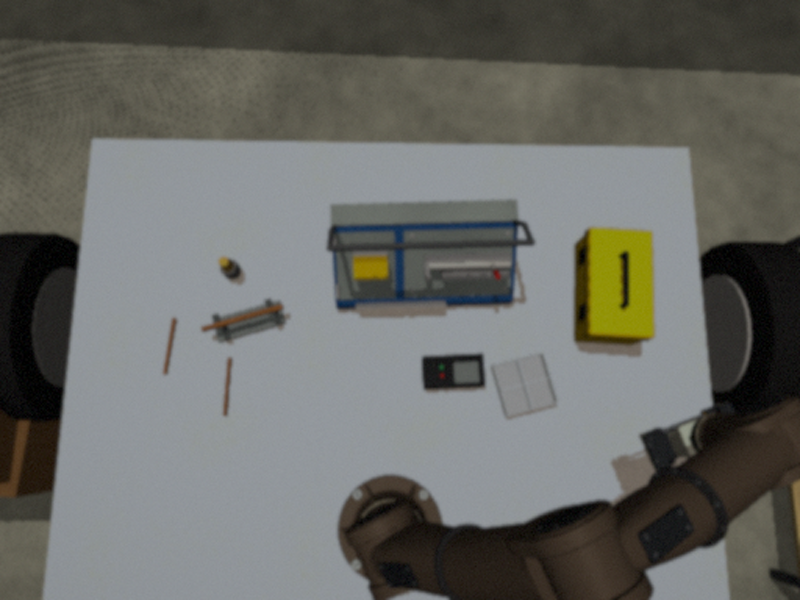

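The pictures (800×600) show three candidate dowels. In the top view they are one lying in the grey rest at about (243,317), ~82 px long, and two loose ones at about (170,346) and (227,386), ~57 px each. The one in the rest is the longest and fits the description. I'll confirm it in a crop and fit the hatch pose.

```bash
cat > h.py <<'E'
import numpy as np,cv2
from scipy.optimize import least_squares
from scipy.spatial.transform import Rotation as R
def proj(P,c,fish=False):
    T=np.array(c["T"]);K=np.array(c["K"]);q=(np.atleast_2d(P)-T[:3,3])@T[:3,:3]
    if fish:
        r=np.hypot(q[:,0],q[:,1]);th=np.arctan2(r,q[:,2]);n=q[:,:2]/r[:,None]*th[:,None]
    else: n=q[:,:2]/q[:,2:]
    return n*[K[0,0],K[1,1]]+K[:2,2]
def ray(p,c,fish=False):
    T=np.array(c["T"]);K=np.array(c["K"]);n=(np.array(p)-K[:2,2])/[K[0,0],K[1,1]]
    if fish:
        th=np.hypot(*n);d=np.r_[n/th*np.sin(th),np.cos(th)]
    else: d=np.r_[n,1]
    return T[:3,3],T[:3,:3]@d
def atz(p,c,z,fish=False):
    o,d=ray(p,c,fish);return o+d*(z-o[2])/d[2]
HP={"keeper_mouth":(0,100,0),"keeper_inner":(0,20,0),"notch":(-24,-93.5,17),"handle_grip":(0,-230,66),"hatch":(0,0,0),"carry_bar":(95,-70,135),"catch_lip":(-107,-10,-12)}
def hrot(yaw): return R.from_euler("ZY",[yaw,-np.radians(35)]).as_matrix()
def hw(p,s): return s[:3]+hrot(s[3])@(np.array(p)/1000)
def fit(obs,s0=(.5,0,.2,0)):
    # obs: (name,pixel,cal,fish)
    f=lambda s:np.concatenate([(proj(hw(HP[n],s),c,fi)[0]-px) for n,px,c,fi in obs])
    r=least_squares(f,s0,loss="soft_l1");return r.x,f(r.x).reshape(-1,2)
E
python3 - <<'E'
from h import *
from cell import arm
t=arm.calibration("top");s=arm.calibration("side")
T={"keeper_mouth":(227.8,171.9),"keeper_inner":(248.7,168.2),"notch":(280.7,173.9),"handle_grip":(319,173.3),"hatch":(250.7,168.4),"carry_bar":(274.8,155.1),"catch_lip":(253,195.3)}
S={"keeper_inner":(220.6,200),"notch":(238.6,176.2),"handle_grip":(245,145),"hatch":(225.2,193),"carry_bar":(227.7,143.2),"catch_lip":(247.1,206.4)}
x,r=fit([(k,v,t,0) for k,v in T.items()]+[(k,v,s,0) for k,v in S.items()])
print(np.round(x,4));print(np.round(r,1).tolist())
print("rest",atz((156.1,201.5),t,.06),atz((238,302),s,.06))
b=cv2.imread("pics/top0.png")
e=[np.array(p)/800*512 for p in((203,328),(283,306))];print([atz(p,t,.06) for p in e])
cv2.imwrite("pics/c.png",np.hstack([cv2.resize(b[150:290,90:200],None,fx=4,fy=4,interpolation=2)]))
E
```

```text
[ 0.6058 -0.0086  0.1414  0.0296]
[[-2.2, -2.1], [-1.2, 1.2], [-1.8, 2.7], [-0.0, 1.2], [2.3, 0.9], [0.7, 0.5], [2.8, -0.5], [2.9, -3.8], [-2.3, 0.6], [-1.9, -0.1], [-0.8, -0.5], [-2.2, 0.1], [0.1, 0.3]]
rest [0.49801374 0.35561253 0.06      ] [0.49202417 0.37204887 0.06      ]
[array([0.46491611, 0.45189507, 0.06      ]), array([0.52073558, 0.26224467, 0.06      ])]
```

View pics/c.png

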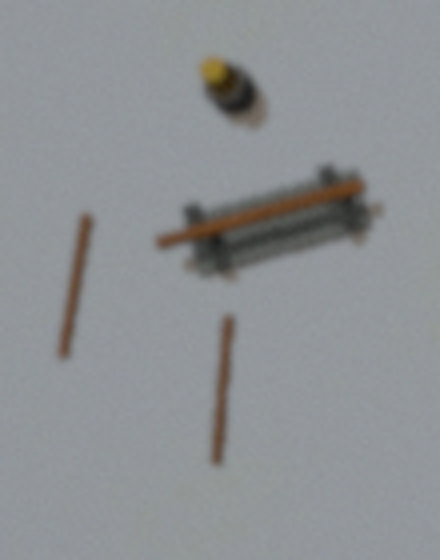

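The crop confirms it: the dowel in the rest spans (158,242)–(362,185) of the crop, about 198 mm by the rays. The loose ones are about 140 mm, so the one in the rest is right. I'll lift, turn and go over the hatch.

Emit:
move_arm(
  motion=[
    {"tz":-0.016,"twist":-0.087},
    {"tz":-0.016,"twist":-0.087},
    {"tz":-0.016,"twist":-0.087},
    {"tz":-0.016,"twist":-0.087},
    {"tz":-0.016,"twist":-0.087},
    {"tz":-0.016,"twist":-0.087},
    {"tz":-0.016,"twist":-0.087},
    {"tz":-0.016,"twist":-0.087},
    {"tz":-0.016,"twist":-0.087},
    {"tz":-0.016,"twist":-0.087},
    {"tz":-0.016,"twist":-0.085},
  ],
  gripper=-1,
)

```text
invalid input
```

Emit:
move_arm(
  motion=[
    {"tx":0.039,"ty":0.031},
    {"tx":0.039,"ty":0.031},
    {"tx":0.039,"ty":0.031},
    {"tx":0.039,"ty":0.031},
    {"tx":0.039,"ty":0.031},
    {"tx":0.039,"ty":0.031},
    {"tx":0.039,"ty":0.031},
    {"tx":0.039,"ty":0.031},
    {"tx":0.039,"ty":0.031},
    {"tx":0.039,"ty":0.031},
    {"tx":0.039,"ty":0.031},
    {"tx":0.039,"ty":0.031},
  ],
)

```text
invalid input
```

```bash
cat >> h.py <<'E'
def look(arm,qs,name,cam="wrist"):
    c=arm.calibration(cam);im=arm.get_image(cam);cv2.imwrite(f"pics/{name}.png",im[:,:,::-1])
    out={}
    for q in qs:
        d=arm.place_of(cam,q)
        out[q]=[(round(e["conf"],2),np.round(np.array(e["point"])*[512,384],1).tolist()) for e in d[:3]]
    return c,out
def phi(s):
    m=R.from_rotvec(s["ee_rot"]).as_matrix();return np.arctan2(m[1,0],m[0,0])
def shift(s,dst):
    m=R.from_rotvec(s["ee_rot"]).as_matrix();return m.T@(np.array(dst)-s["position"])
E
python3 - <<'E'
from h import *
from cell import arm
import pickle
s=arm.observe();print(s["clock"],s["position"],phi(s),s["joints"].round(2))
c,o=look(arm,list(HP),"w1");pickle.dump((c,o),open("w1.pkl","wb"))
print(np.round(c["K"],1).tolist(),np.round(c["T"],3).tolist())
x0=np.array([ 0.6058,-0.0086,0.1414,0.0296])
for k,v in o.items(): print(k,v,proj(hw(HP[k],x0),c,1).round(0))
cv2.imwrite("pics/w1b.png",cv2.resize(cv2.imread("pics/w1.png"),(800,600),interpolation=2))
E
```

```text
1.2 [ 0.21829282 -0.58564097  0.22674875] 0.35672283840039604 [ 1.11  0.43  0.02  1.57 -0.01  1.13 -0.08]
[[297.3, 0.0, 255.1], [0.0, 297.3, 187.0], [0.0, 0.0, 1.0]] [[0.35, -0.906, -0.237, 0.282], [-0.937, -0.339, -0.088, -0.562], [-0.001, 0.252, -0.968, 0.386], [0.0, 0.0, 0.0, 1.0]]
keeper_mouth [] [[ -25. -135.]]
keeper_inner [] [[  -2. -146.]]
notch [] [[  30. -149.]]
handle_grip [] [[  79. -186.]]
hatch [] [[   5. -148.]]
carry_bar [] [[ -27. -212.]]
catch_lip [] [[  7. -97.]]
```

View pics/w1b.png

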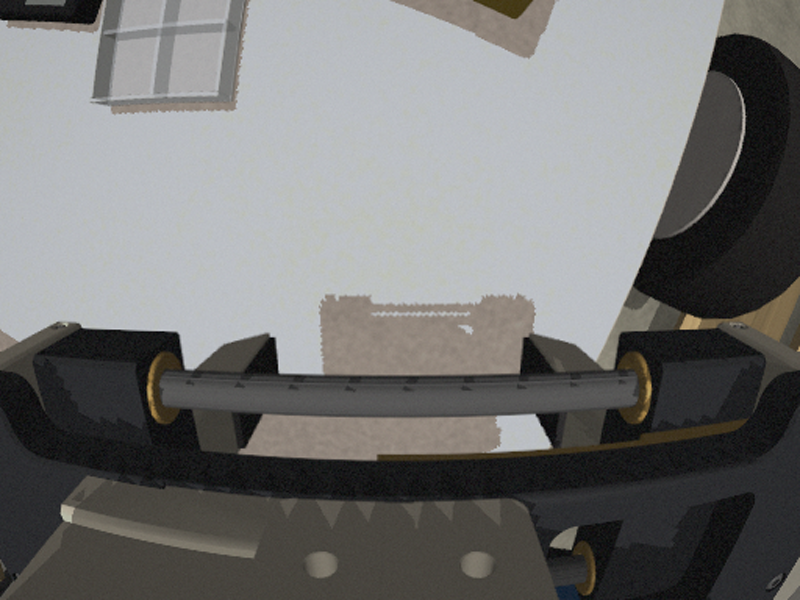

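The wrist picture shows only the fingers, the parts tray and empty bench, because both moves were refused. I'll send every field in each row.

Emit:
move_arm(
  motion=[
    {"tx":0.033,"ty":-0.035,"tz":-0.012,"twist":0},
    {"tx":0.033,"ty":-0.035,"tz":-0.012,"twist":0},
    {"tx":0.033,"ty":-0.035,"tz":-0.012,"twist":0},
    {"tx":0.033,"ty":-0.035,"tz":-0.012,"twist":0},
    {"tx":0.033,"ty":-0.035,"tz":-0.012,"twist":0},
    {"tx":0.033,"ty":-0.035,"tz":-0.012,"twist":0},
    {"tx":0.033,"ty":-0.035,"tz":-0.012,"twist":0},
    {"tx":0.033,"ty":-0.035,"tz":-0.012,"twist":0},
    {"tx":0.033,"ty":-0.035,"tz":-0.012,"twist":0},
    {"tx":0.033,"ty":-0.035,"tz":-0.012,"twist":0},
    {"tx":0.033,"ty":-0.035,"tz":-0.012,"twist":0},
    {"tx":0.033,"ty":-0.035,"tz":-0.012,"twist":0},
  ],
)

```text
clock: 2.8
position: [0.443, -0.0519, 0.3716]
ee_rot: [3.091, 0.557, 0.001]
force: [0.7, -0.4, -0.3]
width: 0.999
gripper_force: 0.0
```

```bash
python3 - <<'E'
from h import *
from cell import arm
import pickle
s=arm.observe();print(s["clock"],s["position"],phi(s),s["joints"].round(2))
c,o=look(arm,list(HP),"w2");pickle.dump((c,o),open("w2.pkl","wb"))
x0=np.array([ 0.6058,-0.0086,0.1414,0.0296])
for k,v in o.items(): print(k,v,proj(hw(HP[k],x0),c,1).round(0))
cv2.imwrite("pics/w2b.png",cv2.resize(cv2.imread("pics/w2.png"),(800,600),interpolation=2))
E
```

```text
2.8 [ 0.44297111 -0.05194807  0.37159957] 0.3564231382171042 [ 0.38  0.07 -0.41  1.71  0.03  1.37 -1.25]
keeper_mouth [(0.75, [193.6, 19.5]), (0.54, [267.4, 36.6])] [[196.  16.]]
keeper_inner [(0.83, [256.1, 34.9])] [[253.  32.]]
notch [(0.96, [327.8, 82.6])] [[328.  81.]]
handle_grip [(0.67, [252.3, 101.9]), (0.65, [424.0, 126.5]), (0.44, [55.1, 55.4])] [[430. 128.]]
hatch [(0.6, [264.7, 35.7])] [[268.  37.]]
carry_bar [(0.59, [357.3, 23.1])] [[360.  19.]]
catch_lip [(0.62, [254.1, 99.2])] [[255.  98.]]
```

View pics/w2b.png

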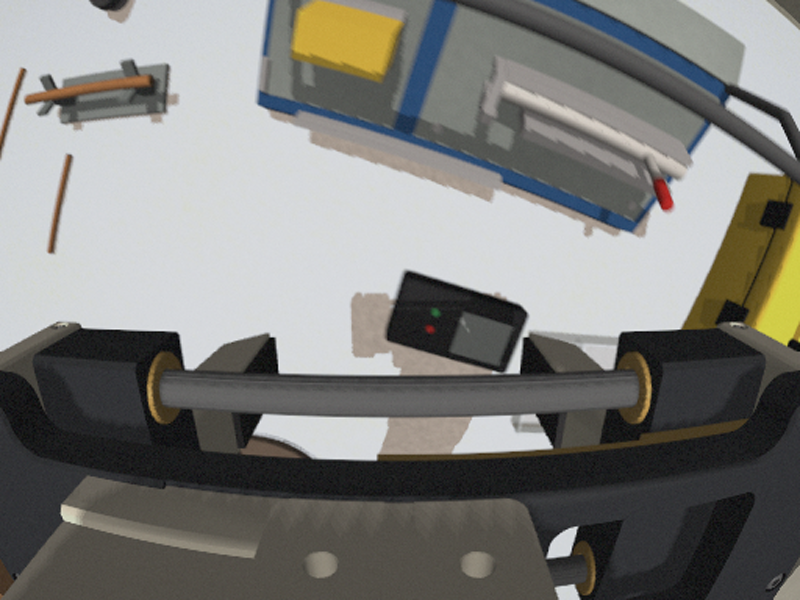

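The wrist view shows the keeper at (345,40), the bolt drawn back with its red handle at (663,190), the maintainer at (455,320) and the rest with its dowel at (90,92). The predictions agree within ~4 px, so I'll go on to a view of the rest.

Emit:
move_arm(
  motion=[
    {"tx":0.024,"ty":-0.035,"tz":0.01,"twist":0},
    {"tx":0.024,"ty":-0.035,"tz":0.01,"twist":0},
    {"tx":0.024,"ty":-0.035,"tz":0.01,"twist":0},
    {"tx":0.024,"ty":-0.035,"tz":0.01,"twist":0},
    {"tx":0.024,"ty":-0.035,"tz":0.01,"twist":0},
    {"tx":0.024,"ty":-0.035,"tz":0.01,"twist":0},
    {"tx":0.024,"ty":-0.035,"tz":0.01,"twist":0},
    {"tx":0,"ty":0,"tz":0,"twist":-0.09},
    {"tx":0,"ty":0,"tz":0,"twist":-0.09},
    {"tx":0,"ty":0,"tz":0,"twist":-0.09},
    {"tx":0,"ty":0,"tz":0,"twist":-0.09},
    {"tx":0,"ty":0,"tz":0,"twist":-0.09},
  ],
)

```text
clock: 4.4
position: [0.515, 0.2329, 0.3003]
ee_rot: [2.704, 1.598, -0.001]
force: [-1.4, -0.1, -0.3]
width: 1.001
gripper_force: 0.0
```

Emit:
move_arm(
  motion=[
    {"tx":0,"ty":0,"tz":0,"twist":-0.09},
    {"tx":0,"ty":0,"tz":0,"twist":-0.09},
    {"tx":0,"ty":0,"tz":0,"twist":-0.09},
    {"tx":0,"ty":0,"tz":0,"twist":-0.09},
    {"tx":0,"ty":0,"tz":0,"twist":-0.09},
    {"tx":0,"ty":0,"tz":0,"twist":-0.055},
  ],
)

```text
clock: 5.0
position: [0.5151, 0.2327, 0.3002]
ee_rot: [1.878, 2.518, -0.002]
force: [0.9, -0.9, -0.2]
width: 0.999
gripper_force: 0.0
```

```bash
python3 - <<'E'
from h import *
from cell import arm
import pickle
t=arm.calibration("top");si=arm.calibration("side")
T={"keeper_mouth":(227.8,171.9),"keeper_inner":(248.7,168.2),"notch":(280.7,173.9),"handle_grip":(319,173.3),"hatch":(250.7,168.4),"carry_bar":(274.8,155.1),"catch_lip":(253,195.3)}
S={"notch":(238.6,176.2),"handle_grip":(245,145),"hatch":(225.2,193),"carry_bar":(227.7,143.2),"catch_lip":(247.1,206.4)}
wc,o=pickle.load(open("w2.pkl","rb"));o={k:v[0][1] for k,v in o.items()};o["handle_grip"]=[424,126.5]
obs=[(k,v,wc,1) for k,v in o.items()]*2+[(k,v,t,0) for k,v in T.items()]+[(k,v,si,0) for k,v in S.items()]
x,r=fit(obs);print(np.round(x,4),r.round(1)[:7].tolist())
s=arm.observe();print(s["clock"],s["position"],phi(s),s["joints"].round(2))
c,o=look(arm,["dowel","rest_axis","rest"],"w3");print(o)
g=arm.regions_of("wrist","dowel")
for d in g[:3]:
    p=np.argwhere(d["region"])[:,::-1].astype(float)
    m=p.mean(0);u=np.linalg.svd(p-m,full_matrices=0)[2][0];q=(p-m)@u
    e=[m+u*q.min(),m+u*q.max()];print(d["conf"],len(p),np.round(e,1).tolist(),[atz(a,c,.06,1).round(4).tolist() for a in e])
print(atz(o["rest_axis"][0][1],c,.06,1) if o["rest_axis"] else 0)
cv2.imwrite("pics/w3b.png",cv2.resize(cv2.imread("pics/w3.png"),(800,600),interpolation=2))
E
```

```text
[ 0.603  -0.0076  0.1382  0.0426] [[0.9, -0.2], [-4.6, -0.5], [-1.6, -0.2], [4.5, 0.7], [1.4, 3.1], [0.0, -1.8], [0.3, 0.6]]
5.0 [0.51506196 0.23274773 0.30022887] 1.8599488449550914 [ 0.11  0.43 -0.91  1.56  0.34  1.33 -0.54]
{'dowel': [(0.92, [270.3, 59.1]), (0.89, [176.6, 25.8])], 'rest_axis': [(0.78, [266.0, 67.1])], 'rest': [(0.66, [267.9, 76.2])]}
0.73 1493 [[266.8, -0.0], [267.0, 139.0]] [[0.4661, 0.4522, 0.06], [0.5219, 0.2661, 0.06]]
[0.49257299 0.35877164 0.06      ]
```

View pics/w3b.png

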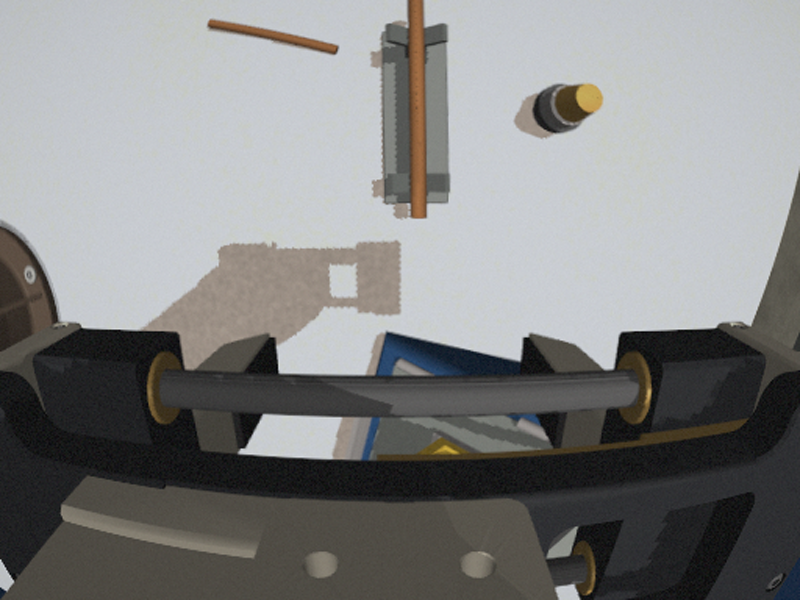

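The near end of the dowel is at (418,218), on a line with rest yaw ~0.291 rad and centre ≈ (0.493, 0.361). That matches rest_axis. I'll grip 88 mm out from the centre, beyond the far cradle.

Emit:
move_arm(
  motion=[
    {"tx":0.0364,"ty":0.0026,"tz":0.02,"twist":0},
    {"tx":0.0364,"ty":0.0026,"tz":0.02,"twist":0},
    {"tx":0.0364,"ty":0.0026,"tz":0.02,"twist":0},
    {"tx":0.0364,"ty":0.0026,"tz":0.02,"twist":0},
    {"tx":0.0364,"ty":0.0026,"tz":0.02,"twist":0},
    {"tx":0.0364,"ty":0.0026,"tz":0.02,"twist":0},
    {"tx":0,"ty":0,"tz":0.03,"twist":0},
    {"tx":0,"ty":0,"tz":0.03,"twist":0},
    {"tx":0,"ty":0,"tz":0.03,"twist":0},
    {"tx":0,"ty":0,"tz":0.03,"twist":0},
    {"tx":0,"ty":0,"tz":0.019,"twist":0},
    {"tx":0,"ty":0,"tz":0,"twist":0},
  ],
)

```text
clock: 6.45
position: [0.4671, 0.4463, 0.0387]
ee_rot: [1.884, 2.514, -0.008]
force: [-0.7, -0.3, 0.6]
width: 1.0
gripper_force: 0.0
```

Emit:
move_arm(
  motion=[
    {"tx":0,"ty":0,"tz":0,"twist":0},
    {"tx":0,"ty":0,"tz":0,"twist":0},
    {"tx":0,"ty":0,"tz":0,"twist":0},
    {"tx":0,"ty":0,"tz":0,"twist":0},
    {"tx":0,"ty":0,"tz":0,"twist":0},
    {"tx":0,"ty":0,"tz":0,"twist":0},
    {"tx":0,"ty":0,"tz":0,"twist":0},
    {"tx":0,"ty":0,"tz":0,"twist":0},
  ],
  gripper=1,
  squeeze=30,
)

```text
clock: 7.25
position: [0.4679, 0.4483, 0.0417]
ee_rot: [1.882, 2.515, -0.0]
force: [0.3, 0.6, 0.2]
width: 0.357
gripper_force: 0.0
```

Emit:
move_arm(
  motion=[
    {"tx":0,"ty":0,"tz":0,"twist":0},
    {"tx":0,"ty":0,"tz":0,"twist":0},
    {"tx":0,"ty":0,"tz":0,"twist":0},
    {"tx":0,"ty":0,"tz":0,"twist":0},
    {"tx":0,"ty":0,"tz":0,"twist":0},
  ],
)

```text
clock: 7.75
position: [0.4676, 0.4483, 0.0417]
ee_rot: [-1.882, -2.515, 0.001]
force: [-1.4, -0.8, 1.0]
width: 0.142
gripper_force: 30.0
```

Emit:
move_arm(
  motion=[
    {"tx":0,"ty":0,"tz":-0.02,"twist":0},
    {"tx":0,"ty":0,"tz":-0.05,"twist":0},
    {"tx":0,"ty":0,"tz":-0.05,"twist":0},
    {"tx":0,"ty":0,"tz":-0.05,"twist":0},
    {"tx":0,"ty":0,"tz":-0.05,"twist":0},
    {"tx":-0.0453,"ty":-0.0143,"tz":0,"twist":0},
    {"tx":-0.0453,"ty":-0.0143,"tz":0,"twist":0},
    {"tx":-0.0453,"ty":-0.0143,"tz":0,"twist":0},
    {"tx":-0.0453,"ty":-0.0143,"tz":0,"twist":0},
    {"tx":-0.0453,"ty":-0.0143,"tz":0,"twist":0},
    {"tx":-0.0453,"ty":-0.0143,"tz":0,"twist":0},
    {"tx":-0.0453,"ty":-0.0143,"tz":0,"twist":0},
  ],
)

```text
clock: 8.95
position: [0.4612, 0.1139, 0.2618]
ee_rot: [1.882, 2.515, 0.0]
force: [1.3, -0.1, -0.5]
width: 0.144
gripper_force: 30.0
```

Emit:
move_arm(
  motion=[
    {"tx":-0.0453,"ty":-0.0143,"tz":0,"twist":0},
    {"tx":-0.0453,"ty":-0.0143,"tz":0,"twist":0},
    {"tx":0,"ty":0,"tz":0,"twist":0.08},
    {"tx":0,"ty":0,"tz":0,"twist":0.08},
    {"tx":0,"ty":0,"tz":0,"twist":0},
  ],
)

```text
clock: 9.45
position: [0.4596, 0.0203, 0.2619]
ee_rot: [2.186, 2.256, 0.0]
force: [0.9, 0.0, -0.2]
width: 0.144
gripper_force: 30.0
```

```bash
python3 - <<'E'
from h import *
from cell import arm
import pickle
s=arm.observe();print(s["clock"],s["position"],phi(s),s["width"],s["joints"].round(2))
x0=np.array([ 0.603,-0.0076,0.1382,0.0426])
c,o=look(arm,list(HP),"w4");pickle.dump((c,o),open("w4.pkl","wb"))
for k,v in o.items(): print(k,v,proj(hw(HP[k],x0),c,1).round(0))
cv2.imwrite("pics/w4b.png",cv2.resize(cv2.imread("pics/w4.png"),(800,600),interpolation=2))
E
```

```text
9.45 [0.45955665 0.02031153 0.26188647] 1.6022278176143925 0.1440267251345649 [ 0.58  0.24 -0.87  1.85  0.2   1.14 -0.34]
keeper_mouth [(0.73, [394.9, 114.3])] [[394. 117.]]
keeper_inner [(0.57, [392.4, 193.2])] [[389. 193.]]
notch [] [[352. 286.]]
handle_grip [] [[339. 393.]]
hatch [(0.57, [386.1, 204.8]), (0.18, [397.0, 117.6])] [[387. 211.]]
carry_bar [(0.26, [303.3, 204.0])] [[449. 370.]]
catch_lip [(0.67, [303.8, 203.9])] [[304. 201.]]
```

View pics/w4b.png

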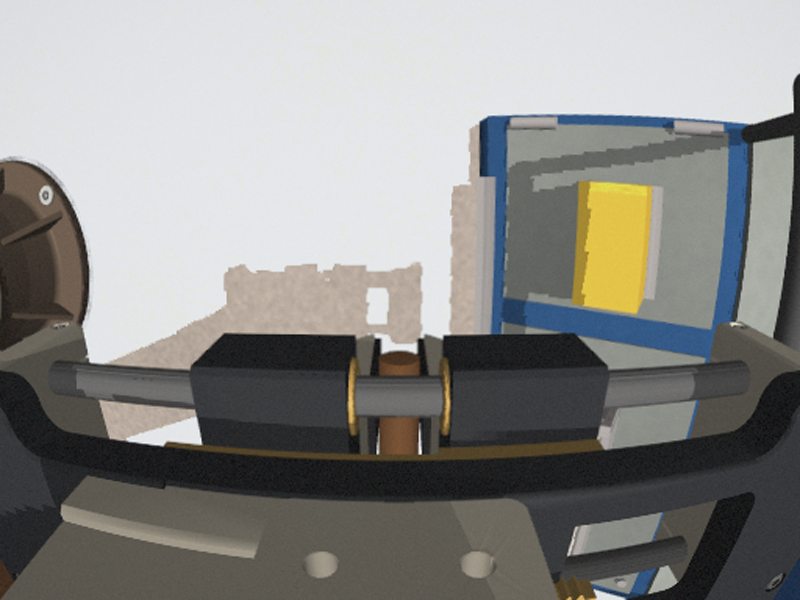

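The wrist view shows the yellow keeper at (575–655, 182–313), unobstructed, and the gripped dowel between the fingers at (398,400). I'll refine the hatch pose from the keeper's silhouettes in w2 and w4.

```bash
cat > fitk.py <<'E'
from h import *
import pickle,itertools
from scipy.optimize import minimize
V=[]
for n in("w2","w4"):
    c,_=pickle.load(open(n+".pkl","rb"));im=cv2.imread(f"pics/{n}.png")
    hsv=cv2.cvtColor(im,cv2.COLOR_BGR2HSV);m=cv2.inRange(hsv,(18,110,60),(38,255,255))
    p=proj(hw((0,60,0),np.array([.603,-.0076,.1382,.0426])),c,1)[0]
    k,l,st,ce=cv2.connectedComponentsWithStats(m);i=1+np.argmin(np.hypot(*(ce[1:]-p).T)+1e3*(st[1:,4]<300))
    print(n,st[i]);V.append((c,cv2.resize((l==i).astype(np.uint8),None,fx=4,fy=4,interpolation=0)))
B=list(itertools.product((-22,22),(20,100),(-22,22)))
def cost(s):
    e=0
    for c,m in V:
        pts=np.concatenate([proj(hw(b,s),c,1) for b in B]);h=cv2.convexHull(((pts+.5)*4).astype(np.float32))
        z=np.zeros_like(m);cv2.fillConvexPoly(z,np.round(h*8).astype(int),1,shift=3)
        e+=1-(z&m).sum()/(z|m).sum()
    return e
x0=np.array([.603,-.0076,.1382,.0426])
print(cost(x0))
sim=np.array([x0]+[x0+d for d in np.diag([.006,.006,.006,.04])])
r=minimize(cost,x0,method="Nelder-Mead",options=dict(initial_simplex=sim,xatol=1e-4,fatol=1e-4));print(r.x.round(4),r.fun)
E
python3 fitk.py
```

```text
w2 [ 187    0   72   53 2614]
w4 [ 366  116   51   85 3731]
0.19756870841448926
[ 0.605  -0.0061  0.1375  0.0403] 0.10667448966545234
```

```bash
python3 - <<'E'
from h import *
from cell import arm
s=arm.observe();x=np.array([.605,-.0061,.1375,.040])
t=arm.calibration("top");print("cleaner",atz((147,171.5),t,.09))
for y in(345,330,300,205,200):
    d=hw((0,y,0),x)+[0,0,-.0183];print(y,d.round(4),shift(s,d).round(4))
print(shift(s,[.46,hw((0,345,0),x)[1],.119]).round(4), 1.611-phi(s))
E
```

```text
cleaner [0.60679093 0.38887691 0.09      ]
345 [0.5912 0.3386 0.1192] [0.3124 0.1432 0.1425]
330 [0.5918 0.3236 0.1192] [0.2974 0.1432 0.1425]
300 [0.593  0.2937 0.1192] [0.2674 0.1433 0.1425]
205 [0.5968 0.1987 0.1192] [0.1725 0.1437 0.1425]
200 [0.597  0.1937 0.1192] [0.1675 0.1437 0.1425]
[0.3172 0.0121 0.1427] 0.003923839846220023
```

Emit:
move_arm(
  motion=[
    {"tx":0.0446,"ty":0,"tz":0,"twist":0},
    {"tx":0.0446,"ty":0,"tz":0,"twist":0},
    {"tx":0.0446,"ty":0,"tz":0,"twist":0},
    {"tx":0.0446,"ty":0,"tz":0,"twist":0},
    {"tx":0.0446,"ty":0,"tz":0,"twist":0},
    {"tx":0.0446,"ty":0,"tz":0,"twist":0},
    {"tx":0.0448,"ty":0,"tz":0,"twist":0},
    {"tx":0,"ty":0,"tz":0.0475,"twist":0},
    {"tx":0,"ty":0,"tz":0.0475,"twist":0},
    {"tx":0,"ty":0,"tz":0.0475,"twist":0},
    {"tx":0,"ty":0.036,"tz":0,"twist":0},
    {"tx":0,"ty":0.036,"tz":0,"twist":0},
  ],
)

```text
clock: 11.05
position: [0.5192, 0.335, 0.1169]
ee_rot: [-2.178, -2.264, 0.007]
force: [1.0, 2.1, 0.3]
width: 0.142
gripper_force: 30.0
```

Emit:
move_arm(
  motion=[
    {"tx":0,"ty":0.036,"tz":0,"twist":0},
    {"tx":0,"ty":0.035,"tz":0,"twist":-0.003},
    {"tx":-0.02,"ty":0,"tz":0,"twist":0},
    {"tx":-0.02,"ty":0,"tz":0,"twist":0},
    {"tx":0,"ty":0,"tz":0,"twist":0},
  ],
)

```text
clock: 11.55
position: [0.5943, 0.2946, 0.1183]
ee_rot: [2.18, 2.26, -0.004]
force: [1.4, 0.1, -0.6]
width: 0.142
gripper_force: 30.0
```

```bash
python3 - <<'E'
from h import *
from cell import arm
s=arm.observe();x=np.array([.605,-.0061,.1375,.040]);print(s["clock"],s["position"],phi(s))
a=arm.get_image("side");b=arm.get_image("top")
h=[cv2.resize(v,None,fx=6,fy=6,interpolation=2) for v in(a[165:255,175:240,::-1],b[140:225,170:235,::-1])]
H=min(v.shape[0] for v in h)
# predicted mouth corners, bolt axis and tip
for k,(v,c,o) in enumerate(((h[0],arm.calibration("side"),(175,165)),(h[1],arm.calibration("top"),(170,140)))):
    for p,col in [((i,100,j),(255,0,255)) for i in(-13,13) for j in(-13,13)]+[((0,115,0),(0,255,0))]:
        q=(proj(hw(p,x),c)[0]-o+.5)*6;cv2.circle(v,tuple(int(z) for z in q),2,col,-1)
cv2.imwrite("pics/d.png",np.hstack([v[:H] for v in h]))
E
```

```text
11.55 [0.59433249 0.29458362 0.11828637] 1.6070599662730771
```

View pics/d.png

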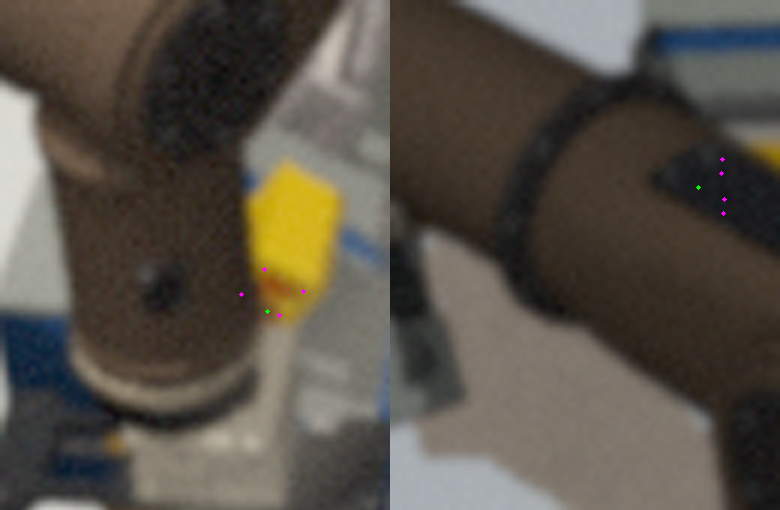

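In the side crop the orange plug shows at (278,285) inside the predicted hole (magenta, centre (272,292)). The pose agrees to within about a pixel, so I'll push in gently.

Emit:
move_arm(
  motion=[
    {"tx":-0.008,"ty":-0.001,"tz":-0.001,"twist":0},
    {"tx":-0.008,"ty":0,"tz":0,"twist":0},
    {"tx":-0.008,"ty":0,"tz":0,"twist":0},
    {"tx":-0.008,"ty":0,"tz":0,"twist":0},
  ],
)

```text
clock: 12.05
position: [0.5934, 0.2653, 0.1202]
ee_rot: [2.177, 2.265, -0.0]
force: [-0.1, 0.2, -1.1]
width: 0.14
gripper_force: 30.0
```

```bash
python3 - <<'E'
from h import *
from cell import arm
s=arm.observe();x=np.array([.605,-.0061,.1375,.040])
print(s["clock"],s["position"],phi(s),s["force"].round(2),s["ft_torque"].round(3))
print((hrot(.04).T@(s["position"]+[0,0,.0183]-x[:3])*1000).round(1))
a=arm.get_image("side");cv2.imwrite("pics/e.png",cv2.resize(a[150:270,165:265,::-1],None,fx=5,fy=5,interpolation=2))
E
```

```text
12.05 [0.59341496 0.26534548 0.12023951] 1.6102675402701196 [-0.07  0.22 -1.14] [ 0.053 -0.107  0.   ]
[  0.  271.7   1.3]
```

The tip is about 18 mm past the mouth with no side force, so it has entered. I'll continue.

Emit:
move_arm(
  motion=[
    {"tx":-0.01,"ty":0,"tz":0.001,"twist":0},
    {"tx":-0.01,"ty":0,"tz":0,"twist":0},
    {"tx":-0.01,"ty":0,"tz":0,"twist":0},
    {"tx":-0.01,"ty":0,"tz":0,"twist":0},
    {"tx":-0.01,"ty":0,"tz":0,"twist":0},
  ],
)

```text
clock: 12.6
position: [0.5954, 0.215, 0.1192]
ee_rot: [2.177, 2.264, -0.0]
force: [0.1, 0.2, -0.0]
width: 0.142
gripper_force: 30.0
```

Emit:
move_arm(
  motion=[
    {"tx":-0.008,"ty":0,"tz":0,"twist":0},
    {"tx":-0.006,"ty":0,"tz":0,"twist":0},
    {"tx":-0.005,"ty":0,"tz":0,"twist":0},
    {"tx":0,"ty":0,"tz":0,"twist":0},
  ],
)

```text
clock: 13.0
position: [0.5963, 0.1963, 0.1191]
ee_rot: [2.178, 2.264, -0.001]
force: [0.9, 0.3, -0.3]
width: 0.146
gripper_force: 30.0
```

```bash
cat >> h.py <<'E'
def hc(s,x=np.array([.605,-.0061,.1375,.040])): return (hrot(x[3]).T@(s["position"]+[0,0,.0183]-x[:3])*1000).round(1)
E
python3 - <<'E'
from h import *
from cell import arm
s=arm.observe();print(s["clock"],hc(s),s["force"].round(2),s["joints"].round(2))
for n in("side","top"):
    im=arm.get_image(n);cv2.imwrite(f"pics/p_{n}.png",im[:,:,::-1])
    c=arm.calibration(n);print(n,[(d["conf"],np.round(np.array(d["point"])*[512,384],1)) for d in arm.place_of(n,"plug")[:3]],"exp rest",proj(hw((-80,0,-20),np.array([.605,-.0061,.1375,.040])),c).round(0))
E
```

```text
13.0 [ -0.6 202.5   0.3] [ 0.9   0.35 -0.31] [ 0.1   0.67 -0.78  1.64  0.53  1.05 -0.81]
side [(0.54, array([239. , 205.6]))] exp rest [[240. 207.]]
top [(0.58, array([316.2, 173. ]))] exp rest [[253. 188.]]
```

```bash
python3 - <<'E'
import cv2
a=cv2.imread("pics/p_side.png")[130:250,180:300];b=cv2.imread("pics/p_top.png")[130:220,210:330]
a=cv2.resize(a,(480,480),interpolation=2);b=cv2.resize(b,(300,225),interpolation=2)
import numpy as np
z=np.zeros((480,780,3),np.uint8);z[:,:480]=a;z[:225,480:]=b;cv2.imwrite("pics/f.png",z)
E
```

```text
(no output)
```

View pics/f.png

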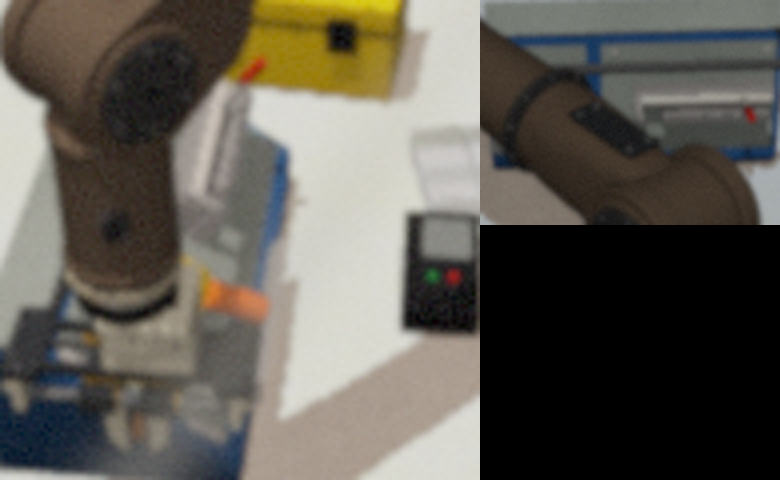

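The side crop shows the orange plug at (235,298), outside the keeper and down the slope towards the lip, with no contact force. I'll withdraw the dowel and return to above the rest.

Emit:
move_arm(
  motion=[
    {"tx":0.015,"ty":0,"tz":0,"twist":0},
    {"tx":0.03,"ty":0,"tz":0,"twist":0},
    {"tx":0.03,"ty":0,"tz":0,"twist":0},
    {"tx":0.03,"ty":0,"tz":0,"twist":0},
    {"tx":0.038,"ty":0,"tz":0,"twist":0},
    {"tx":0.028,"ty":-0.03,"tz":0,"twist":0},
    {"tx":0.028,"ty":-0.03,"tz":0,"twist":0},
    {"tx":0.028,"ty":-0.03,"tz":0,"twist":0},
    {"tx":0.028,"ty":-0.03,"tz":0,"twist":0},
    {"tx":0,"ty":0,"tz":0,"twist":-0.08},
    {"tx":0,"ty":0,"tz":0,"twist":-0.08},
    {"tx":0,"ty":0,"tz":0,"twist":0},
  ],
)

```text
clock: 14.4
position: [0.4649, 0.4488, 0.1191]
ee_rot: [-1.871, -2.523, -0.0]
force: [0.5, 0.9, -1.2]
width: 0.142
gripper_force: 30.0
```

```bash
python3 - <<'E'
from h import *
from cell import arm
s=arm.observe();print(s["clock"],s["position"],phi(s),s["width"])
d=R.from_rotvec([0,0,0]);print(shift(s,[.4676,.4478,.0425]).round(4),1.862-phi(s))
im=arm.get_image("side");p=[(d["conf"],np.round(np.array(d["point"])*[512,384],1)) for d in arm.place_of("side","plug")[:3]]
c=arm.calibration("side");print(p)
cv2.imwrite("pics/g.png",cv2.resize(im[160:330,180:300,::-1],None,fx=3.5,fy=3.5,interpolation=2))
E
```

```text
14.4 [0.46490146 0.44877607 0.1191212 ] 1.8654215425015295 0.142112992449198
[-0.0018  0.0023  0.0766] -0.0034215425015293732
[(0.25, array([227.8, 146.5]))]
```

View pics/g.png

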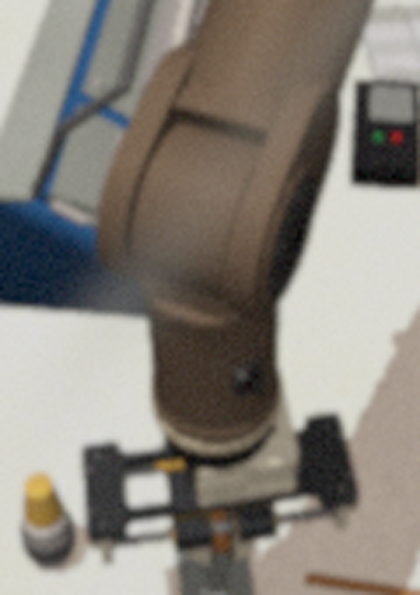

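The arm hides the hatch, and the hand is over the rest at (220,540), next to the cleaner at (45,520) and clear of it. I'll lower the dowel into the cradles and release.

Emit:
move_arm(
  motion=[
    {"tx":-0.002,"ty":0.0023,"tz":0.02,"twist":0.002},
    {"tx":0,"ty":0,"tz":0.02,"twist":0},
    {"tx":0,"ty":0,"tz":0.02,"twist":0},
    {"tx":0,"ty":0,"tz":0.01,"twist":0},
    {"tx":0,"ty":0,"tz":0.0066,"twist":0},
    {"tx":0,"ty":0,"tz":0,"twist":0},
    {"tx":0,"ty":0,"tz":0,"twist":0},
  ],
)

```text
clock: 15.2
position: [0.4691, 0.4465, 0.0434]
ee_rot: [-1.881, -2.516, -0.002]
force: [0.0, 0.2, -0.3]
width: 0.141
gripper_force: 30.0
```

Emit:
move_arm(
  motion=[
    {"tx":0,"ty":0,"tz":0,"twist":0},
    {"tx":0,"ty":0,"tz":0,"twist":0},
    {"tx":0,"ty":0,"tz":0,"twist":0},
    {"tx":0,"ty":0,"tz":0,"twist":0},
    {"tx":0,"ty":0,"tz":0,"twist":0},
    {"tx":0,"ty":0,"tz":0,"twist":0},
  ],
  gripper=0,
)

```text
clock: 15.8
position: [0.4689, 0.446, 0.0426]
ee_rot: [1.88, 2.517, -0.0]
force: [-0.5, -0.1, -0.4]
width: 0.495
gripper_force: 0.0
```

Emit:
move_arm(
  motion=[
    {"tx":0,"ty":0,"tz":-0.03,"twist":0},
    {"tx":0,"ty":0,"tz":-0.05,"twist":0},
    {"tx":0,"ty":0,"tz":-0.05,"twist":0},
    {"tx":0,"ty":0,"tz":-0.05,"twist":0},
    {"tx":0,"ty":0,"tz":-0.02,"twist":0},
    {"tx":-0.042,"ty":-0.003,"tz":-0.012,"twist":0},
    {"tx":-0.042,"ty":-0.003,"tz":-0.012,"twist":0},
    {"tx":-0.042,"ty":-0.003,"tz":-0.012,"twist":0},
    {"tx":-0.042,"ty":-0.003,"tz":-0.012,"twist":0},
    {"tx":-0.042,"ty":-0.003,"tz":-0.012,"twist":0},
    {"tx":-0.042,"ty":-0.003,"tz":0,"twist":0},
    {"tx":0,"ty":0,"tz":0,"twist":0},
  ],
  gripper=-1,
)

```text
clock: 17.0
position: [0.5258, 0.1921, 0.3023]
ee_rot: [1.89, 2.505, -0.004]
force: [0.8, -0.9, -0.9]
width: 1.002
gripper_force: 0.0
```

```bash
python3 - <<'E'
from h import *
from cell import arm
s=arm.observe();print(s["clock"],s["position"],phi(s),s["joints"].round(2))
c,o=look(arm,["dowel","rest_axis"],"w5");print(o)
for d in arm.regions_of("wrist","dowel")[:3]:
    p=np.argwhere(d["region"])[:,::-1].astype(float)
    m=p.mean(0);u=np.linalg.svd(p-m,full_matrices=0)[2][0];q=(p-m)@u
    e=[m+u*q.min(),m+u*q.max()];print(d["conf"],len(p),np.round(e,1).tolist(),[atz(a,c,.06,1).round(4).tolist() for a in e])
if o["rest_axis"]:print(atz(o["rest_axis"][0][1],c,.06,1))
x=np.array([.605,-.0061,.1375,.040])
for n in("side","top"):
    arm.get_image(n);cc=arm.calibration(n)
    for d in arm.place_of(n,"plug")[:2]:
        p=np.array(d["point"])*[512,384];o_,r=ray(p,cc);H=hrot(.04).T;a=H@(o_-x[:3]);b=H@r;k=(-.020-a[2])/b[2]
        print(n,"plug",round(d["conf"],2),p.round(1),"hatch mm",((a+k*b)*1000).round(0))
E
```

```text
17.0 [0.52579203 0.1921048  0.30233615] 1.8487816872974487 [ 0.22  0.43 -0.96  1.56  0.36  1.34 -0.5 ]
{'dowel': [(0.64, [266.6, 32.4])], 'rest_axis': [(0.71, [239.2, 297.2]), (0.66, [215.0, 292.1]), (0.57, [265.0, 36.7])]}
0.76 203 [[169.1, -0.9], [215.2, 5.8]] [[0.3465, 0.3833, 0.06], [0.4143, 0.3854, 0.06]]
0.69 1199 [[265.2, -0.1], [268.0, 108.1]] [[0.4775, 0.4115, 0.06], [0.523, 0.2651, 0.06]]
[ 0.5626768  -0.03072595  0.06      ]
side plug 0.57 [238.2 204.3] hatch mm [-71. -10. -20.]
side plug 0.33 [195.5 312.5] hatch mm [ -7. 460. -20.]
top plug 0.47 [254.8 184.1] hatch mm [-65.  -9. -20.]
```

The dowel is back where it was (near end within ~1.5 mm), and the plug lies about 70 mm downhill at hatch y ≈ -10. Next is the bolt handle.

Emit:
move_arm(
  motion=[
    {"tx":0,"ty":0,"tz":-0.03,"twist":0},
    {"tx":0,"ty":0,"tz":-0.03,"twist":0},
    {"tx":-0.047,"ty":-0.0095,"tz":0,"twist":0},
    {"tx":-0.047,"ty":-0.0095,"tz":0,"twist":0},
    {"tx":-0.047,"ty":-0.0095,"tz":0,"twist":0},
    {"tx":-0.047,"ty":-0.0095,"tz":0,"twist":0},
    {"tx":-0.047,"ty":-0.0095,"tz":0,"twist":0},
    {"tx":-0.047,"ty":-0.0095,"tz":0,"twist":0},
    {"tx":-0.047,"ty":-0.0095,"tz":0,"twist":0},
    {"tx":-0.047,"ty":-0.0095,"tz":0,"twist":0},
    {"tx":-0.047,"ty":-0.0095,"tz":0,"twist":0},
  ],
)

```text
clock: 18.5
position: [0.5613, -0.2318, 0.3627]
ee_rot: [1.878, 2.518, 0.0]
force: [0.5, 0.7, -0.1]
width: 0.997
gripper_force: 0.0
```

Emit:
move_arm(
  motion=[
    {"tx":0,"ty":0,"tz":0,"twist":-0.085},
    {"tx":0,"ty":0,"tz":0,"twist":-0.085},
    {"tx":0,"ty":0,"tz":0,"twist":-0.085},
    {"tx":0,"ty":0,"tz":0,"twist":-0.085},
    {"tx":0,"ty":0,"tz":0,"twist":-0.085},
    {"tx":0,"ty":0,"tz":0,"twist":-0.085},
    {"tx":0,"ty":0,"tz":0,"twist":-0.085},
    {"tx":0,"ty":0,"tz":0,"twist":-0.085},
    {"tx":0,"ty":0,"tz":0,"twist":-0.085},
    {"tx":0,"ty":0,"tz":0,"twist":-0.085},
    {"tx":0,"ty":0,"tz":0,"twist":0},
  ],
)

```text
clock: 19.6
position: [0.5615, -0.23, 0.3623]
ee_rot: [0.087, -3.14, -0.001]
force: [-0.7, -1.0, -0.5]
width: 1.0
gripper_force: 0.0
```

```bash
python3 - <<'E'
from h import *
from cell import arm
s=arm.observe();print(s["clock"],s["position"],phi(s),s["joints"].round(2))
x=np.array([.605,-.0061,.1375,.040]);H=hrot(.04)
print("to pre",shift(s,[.5602,-.2381,.1735]).round(4), 3.1816-phi(s)%(2*np.pi))
wc,o=__import__("pickle").load(open("w2.pkl","rb"));o_,r=ray([424,126.5],wc,1)
a=H.T@(o_-x[:3]);b=H.T@r;k=-a[0]/b[0];print("grip seen w2, hatch",((a+k*b)*1000).round(0))
for n in("side","top"):
    im=arm.get_image(n);cv2.imwrite(f"pics/q_{n}.png",im[:,:,::-1]);cc=arm.calibration(n)
    for d in arm.regions_of(n,"plug")[:2]:
        p=np.argwhere(d["region"])[:,::-1].astype(float);m=p.mean(0);S=np.linalg.eigh(np.cov((p-m).T))
        q=[]
        for e in(m,m+S[1][:,1]*2*S[0][1]**.5,m-S[1][:,1]*2*S[0][1]**.5):
            o_,r=ray(e,cc);a=H.T@(o_-x[:3]);b=H.T@r;q.append(((a+b*(-.020-a[2])/b[2])*1000).round(0)[:2].tolist())
        print(n,round(d["conf"],2),len(p),m.round(0),q)
E
```

```text
19.6 [ 0.5614663  -0.2299822   0.36234514] -3.0861802206761015 [ 0.99  0.57 -1.18  1.33  0.52  1.57  1.49]
to pre [ 0.0017 -0.0082  0.1888] -0.01540508650348471
grip seen w2, hatch [   0. -221.   73.]
side 0.59 86 [239. 205.] [[-74.0, -11.0], [-42.0, 1.0], [-107.0, -23.0]]
top 0.48 118 [256. 186.] [[-73.0, -13.0], [-109.0, -23.0], [-38.0, -3.0]]
```

Emit:
move_arm(
  motion=[
    {"tx":0.002,"ty":-0.006,"tz":0.03,"twist":0.01},
    {"tx":0,"ty":0,"tz":0.03,"twist":0},
    {"tx":0,"ty":0,"tz":0.03,"twist":0},
    {"tx":0,"ty":0,"tz":0.03,"twist":0},
    {"tx":0,"ty":0,"tz":0.02,"twist":0},
    {"tx":0,"ty":0,"tz":0,"twist":0},
  ],
)

```text
clock: 20.4
position: [0.5578, -0.237, 0.2199]
ee_rot: [0.054, -3.137, -0.001]
force: [0.4, 0.4, 0.6]
width: 1.001
gripper_force: 0.0
```

```bash
python3 - <<'E'
from h import *
from cell import arm
s=arm.observe();print(s["clock"],s["position"],phi(s),s["joints"].round(2),s["force"].round(1))
print(shift(s,[.5602,-.2381,.1735]).round(4))
E
```

```text
20.4 [ 0.55782805 -0.23698399  0.21990587] -3.107101416371579 [ 1.    0.66 -1.13  1.57  0.61  1.31  1.4 ] [0.4 0.4 0.6]
[-0.0025 -0.0012  0.0464]
```

Emit:
move_arm(
  motion=[
    {"tx":-0.002,"ty":0,"tz":0.02,"twist":0},
    {"tx":0,"ty":0,"tz":0.016,"twist":0},
    {"tx":0,"ty":0,"tz":0.01,"twist":0},
    {"tx":0,"ty":0,"tz":0,"twist":0},
  ],
)

```text
clock: 20.8
position: [0.5608, -0.2368, 0.1756]
ee_rot: [0.056, -3.139, -0.0]
force: [0.6, -0.2, 0.2]
width: 1.003
gripper_force: 0.0
```

Emit:
move_arm(
  motion=[
    {"tx":0,"ty":0,"tz":0,"twist":0},
    {"tx":0,"ty":0,"tz":0,"twist":0},
    {"tx":0,"ty":0,"tz":0,"twist":0},
    {"tx":0,"ty":0,"tz":0,"twist":0},
    {"tx":0,"ty":0,"tz":0,"twist":0},
    {"tx":0,"ty":0,"tz":0,"twist":0},
    {"tx":0,"ty":0,"tz":0,"twist":0},
    {"tx":0,"ty":0,"tz":0,"twist":0},
    {"tx":0,"ty":0,"tz":0,"twist":0},
    {"tx":0,"ty":0,"tz":0,"twist":0},
    {"tx":0,"ty":0,"tz":0,"twist":0},
    {"tx":0,"ty":0,"tz":0,"twist":0},
  ],
  gripper=1,
  squeeze=20,
)

```text
clock: 22.0
position: [0.5614, -0.2365, 0.1766]
ee_rot: [0.057, -3.141, -0.0]
force: [-0.4, 1.3, 0.3]
width: 0.117
gripper_force: 20.0
```

```bash
python3 - <<'E'
from h import *
from cell import arm
s=arm.observe();print(s["clock"],s["position"],phi(s),s["width"]*92,s["force"].round(1),hc(s))
E
```

```text
22.0 [ 0.56141708 -0.23645953  0.17662082] -3.1050489489159303 10.761811685334012 [-0.4  1.3  0.3] [ -10.3 -228.4   77.3]
```

Emit:
move_arm(
  motion=[
    {"tx":0.0068,"ty":0,"tz":0.0075,"twist":0},
    {"tx":0.0065,"ty":0,"tz":0.0085,"twist":0},
    {"tx":0.0045,"ty":0,"tz":0.0085,"twist":0},
    {"tx":0.0038,"ty":0,"tz":0.0091,"twist":0},
    {"tx":0,"ty":0,"tz":0,"twist":0},
  ],
)

```text
clock: 22.5
position: [0.537, -0.2375, 0.1416]
ee_rot: [0.057, -3.136, -0.0]
force: [-7.2, 0.4, 1.6]
width: 0.115
gripper_force: 20.0
```

```bash
python3 - <<'E'
from h import *
from cell import arm
s=arm.observe();print(s["clock"],s["position"],phi(s),s["width"]*92,s["force"].round(1),hc(s),s["joints"].round(2))
im=arm.get_image("top");c=arm.calibration("top");x=np.array([.605,-.0061,.1375,.040])
print([(round(d["conf"],2),(np.array(d["point"])*[512,384]).round(1)) for d in arm.place_of("top","handle_grip")[:2]])
for th in(0,.26,.52,.8):print(th,proj(hw((-66*np.sin(th),-230,66*np.cos(th)),x),c).round(1))
E
```

```text
22.5 [ 0.5370411  -0.23749049  0.14164324] -3.1053325262497244 10.576841726735804 [-7.2  0.4  1.6] [ -50.3 -228.5   62.6] [ 1.01  0.71 -1.09  1.71  0.68  1.16  1.34]
[(0.76, array([316.8, 182.5])), (0.64, array([147. , 175.4]))]
0 [[318.1 174.4]]
0.26 [[317.8 178.6]]
0.52 [[317.2 182.1]]
0.8 [[316.5 184.7]]
```

Emit:
move_arm(
  motion=[
    {"tx":0,"ty":0.01,"tz":0,"twist":0},
    {"tx":0,"ty":0.018,"tz":0,"twist":0},
    {"tx":0,"ty":0.018,"tz":0,"twist":0},
    {"tx":0,"ty":0.018,"tz":0,"twist":0},
    {"tx":0,"ty":0.018,"tz":0,"twist":0},
    {"tx":0,"ty":0.018,"tz":0,"twist":0},
    {"tx":0,"ty":0.018,"tz":0,"twist":0},
    {"tx":0,"ty":0.01,"tz":0,"twist":0},
    {"tx":0,"ty":0,"tz":0,"twist":0},
  ],
)

```text
clock: 23.5
position: [0.5322, -0.1082, 0.1425]
ee_rot: [0.061, -3.136, 0.002]
force: [-10.5, 1.7, 4.6]
width: 0.114
gripper_force: 20.0
```

Emit:
move_arm(
  motion=[
    {"tx":0,"ty":0.004,"tz":0,"twist":0},
    {"tx":0,"ty":0.003,"tz":0,"twist":0},
    {"tx":0,"ty":0,"tz":0,"twist":0},
  ],
)

```text
clock: 23.8
position: [0.532, -0.1047, 0.1423]
ee_rot: [0.055, -3.135, 0.007]
force: [-11.4, -5.8, 7.7]
width: 0.119
gripper_force: 20.0
```

```bash
python3 - <<'E'
from h import *
from cell import arm
s=arm.observe();print(s["clock"],s["position"],phi(s),s["width"]*92,s["force"].round(1),hc(s),s["joints"].round(2))
E
```

```text
23.8 [ 0.53201992 -0.1047008   0.14230358] -3.10645805753933 10.910872742696345 [-11.4  -5.8   7.7] [-49.7 -95.6  63. ] [ 0.84  0.65 -1.11  1.81  0.65  1.11  1.1 ]
```

Emit:
move_arm(
  motion=[
    {"tx":0,"ty":0.003,"tz":0,"twist":0},
    {"tx":0,"ty":0.002,"tz":0,"twist":0},
    {"tx":0,"ty":0,"tz":0,"twist":0},
  ],
)

```text
clock: 24.1
position: [0.5318, -0.1041, 0.1419]
ee_rot: [0.049, -3.134, 0.015]
force: [-10.8, -17.5, 7.6]
width: 0.117
gripper_force: 20.0
```

```bash
python3 - <<'E'
from h import *
from cell import arm
s=arm.observe();print(s["clock"],s["position"],s["width"]*92,s["force"].round(1),hc(s))
E
```

```text
24.1 [ 0.53181418 -0.10414646  0.14193579] 10.748000956004095 [-10.8 -17.5   7.6] [-50.1 -95.   62.8]
```

The bolt is at its end stop: the y force rose to 17 N with no more travel (~134 mm). My pads hold the handle high, so I'll regrip nearer the middle of the grip before swinging it down.

Emit:
move_arm(
  motion=[
    {"tx":0,"ty":-0.002,"tz":0,"twist":0},
    {"tx":0,"ty":0,"tz":0,"twist":0},
    {"tx":0,"ty":0,"tz":0,"twist":0},
    {"tx":0,"ty":0,"tz":0,"twist":0},
    {"tx":0,"ty":0,"tz":0,"twist":0},
    {"tx":0,"ty":0,"tz":0,"twist":0},
    {"tx":-0.007,"ty":0,"tz":-0.006,"twist":0},
    {"tx":-0.008,"ty":0,"tz":-0.0055,"twist":0},
    {"tx":0,"ty":0,"tz":0,"twist":0},
  ],
  gripper=0.2,
)

```text
clock: 25.0
position: [0.5519, -0.0986, 0.1557]
ee_rot: [-0.057, 3.139, 0.001]
force: [-0.5, 0.7, 0.5]
width: 0.397
gripper_force: 0.0
```

```bash
python3 - <<'E'
from h import *
from cell import arm
s=arm.observe();print(s["clock"],s["width"]*92,s["force"].round(1),hc(s))
x=np.array([.605,-.0061,.1375,.040]);h=hc(s);print("f,up",h[0]*.819-h[2]*.574,h[0]*.574+h[2]*.819)
for n in("top","side"):
    im=arm.get_image(n);c=arm.calibration(n)
    print([(round(d["conf"],2),(np.array(d["point"])*[512,384]).round(1)) for d in arm.place_of(n,"handle_grip")[:2]])
    for th in(.3,.5,.7,.9):print(th,proj(hw((-66*np.sin(th),-94,66*np.cos(th)),x),c).round(1))
E
```

```text
25.0 36.546783298851 [-0.5  0.7  0.5] [-25.6 -90.3  62.5]
f,up -56.8414 36.4931
[]
0.3 [[279.5 180.3]]
0.5 [[279.4 183. ]]
0.7 [[279.1 185. ]]
0.9 [[278.9 186.4]]
[]
0.3 [[242.  169.9]]
0.5 [[243.9 172.4]]
0.7 [[245.2 175.1]]
0.9 [[245.8 177.8]]
```

Emit:
move_arm(
  motion=[
    {"tx":0.005,"ty":-0.003,"tz":0.003,"twist":0},
    {"tx":0,"ty":0,"tz":0,"twist":0},
    {"tx":0,"ty":0,"tz":0,"twist":0},
    {"tx":0,"ty":0,"tz":0,"twist":0},
    {"tx":0,"ty":0,"tz":0,"twist":0},
    {"tx":0,"ty":0,"tz":0,"twist":0},
    {"tx":0,"ty":0,"tz":0,"twist":0},
    {"tx":0,"ty":0,"tz":0,"twist":0},
  ],
  gripper=1,
  squeeze=20,
)

```text
clock: 26.0
position: [0.5446, -0.1042, 0.1513]
ee_rot: [0.054, -3.14, 0.004]
force: [-2.0, -6.2, 1.3]
width: 0.119
gripper_force: 20.0
```

```bash
python3 - <<'E'
from h import *
from cell import arm
s=arm.observe();print(s["clock"],s["width"]*92,s["gripper_force"],s["force"].round(1),hc(s))
h=hc(s);print("f,up",h[0]*.819-h[2]*.574,h[0]*.574+h[2]*.819)
E
```

```text
26.0 10.912714864023915 20.00372886657715 [-2.  -6.2  1.3] [-34.2 -95.6  63.2]
f,up -64.2866 32.129999999999995
```

Emit:
move_arm(
  motion=[
    {"tx":0.002,"ty":0.001,"tz":0.008,"twist":0},
    {"tx":0.002,"ty":0,"tz":0.009,"twist":0},
    {"tx":0,"ty":0,"tz":0.009,"twist":0},
    {"tx":0,"ty":0,"tz":0.008,"twist":0},
    {"tx":-0.001,"ty":0,"tz":0.007,"twist":0},
    {"tx":0,"ty":0,"tz":0,"twist":0},
  ],
)

```text
clock: 26.6
position: [0.541, -0.1043, 0.1094]
ee_rot: [0.053, -3.138, 0.006]
force: [-2.1, -8.9, -0.2]
width: 0.125
gripper_force: 20.0
```

```bash
python3 - <<'E'
from h import *
from cell import arm
s=arm.observe();print(s["clock"],s["width"]*92,s["force"].round(1),hc(s),s["joints"].round(2))
h=hc(s);print("f,up",h[0]*.819-h[2]*.574,h[0]*.574+h[2]*.819)
E
```

```text
26.6 11.523873356025556 [-2.1 -8.9 -0.2] [-61.3 -95.5  30.9] [ 0.8   0.69 -1.07  1.83  0.7   1.06  1.06]
f,up -67.9413 -9.879099999999994
```

Emit:
move_arm(
  motion=[
    {"tx":-0.002,"ty":0,"tz":0.006,"twist":0},
    {"tx":-0.003,"ty":0,"tz":0.006,"twist":0},
    {"tx":-0.002,"ty":0,"tz":0.005,"twist":0},
    {"tx":0,"ty":0,"tz":0,"twist":0},
  ],
)

```text
clock: 27.0
position: [0.5472, -0.1041, 0.0921]
ee_rot: [0.053, -3.137, 0.006]
force: [-4.2, -8.7, -1.5]
width: 0.123
gripper_force: 20.0
```

```bash
python3 - <<'E'
from h import *
from cell import arm
s=arm.observe();print(s["clock"],s["width"]*92,s["force"].round(1),hc(s))
h=hc(s);print("f,up",h[0]*.819-h[2]*.574,h[0]*.574+h[2]*.819)
E
```

```text
27.0 11.35688084498575 [-4.2 -8.7 -1.5] [-66.  -95.6  13.2]
f,up -61.630799999999994 -27.0732
```

Emit:
move_arm(
  motion=[
    {"tx":-0.002,"ty":0,"tz":0.004,"twist":0},
    {"tx":-0.002,"ty":0,"tz":0.004,"twist":0},
    {"tx":0,"ty":0,"tz":0,"twist":0},
  ],
)

```text
clock: 27.3
position: [0.5512, -0.104, 0.0849]
ee_rot: [0.053, -3.137, 0.007]
force: [-6.6, -7.3, 3.6]
width: 0.124
gripper_force: 20.0
```

```bash
python3 - <<'E'
from h import *
from cell import arm
s=arm.observe();print(s["clock"],s["width"]*92,s["force"].round(1),hc(s))
h=hc(s);print("f,up",h[0]*.819-h[2]*.574,h[0]*.574+h[2]*.819)
E
```

```text
27.3 11.389739594382684 [-6.6 -7.3  3.6] [-66.9 -95.6   4.9]
f,up -57.6037 -34.387499999999996
```

Emit:
move_arm(
  motion=[
    {"tx":-0.0015,"ty":0,"tz":0.003,"twist":0},
    {"tx":-0.001,"ty":0,"tz":0.002,"twist":0},
    {"tx":0,"ty":0,"tz":0,"twist":0},
  ],
)

```text
clock: 27.6
position: [0.5538, -0.1039, 0.0805]
ee_rot: [0.053, -3.138, 0.008]
force: [-8.4, -8.1, 11.1]
width: 0.125
gripper_force: 20.0
```

```bash
python3 - <<'E'
from h import *
from cell import arm
s=arm.observe();print(s["clock"],s["width"]*92,s["force"].round(1),hc(s))
h=hc(s);print("f,up",h[0]*.819-h[2]*.574,h[0]*.574+h[2]*.819)
E
```

```text
27.6 11.467813166254555 [-8.4 -8.1 11.1] [-67.3 -95.6  -0.1]
f,up -55.061299999999996 -38.71209999999999
```

The reaction has risen to 11 N (~0.7 N m, against 0.12 friction), so the handle is at its stop. I'll open only part way, since the plug is nearby, and back off towards the robot and up.

Emit:
move_arm(
  motion=[
    {"tx":0,"ty":0,"tz":0,"twist":0},
    {"tx":0,"ty":0,"tz":0,"twist":0},
    {"tx":0,"ty":0,"tz":0,"twist":0},
    {"tx":0,"ty":0,"tz":0,"twist":0},
    {"tx":0,"ty":0,"tz":0,"twist":0},
    {"tx":0.005,"ty":0,"tz":-0.02,"twist":0},
    {"tx":0.01,"ty":0,"tz":-0.03,"twist":0},
    {"tx":0.015,"ty":0,"tz":-0.03,"twist":0},
    {"tx":0.03,"ty":0,"tz":-0.04,"twist":0},
    {"tx":0.03,"ty":0,"tz":-0.04,"twist":0},
    {"tx":0.03,"ty":0,"tz":-0.04,"twist":0},
    {"tx":0.03,"ty":0,"tz":-0.03,"twist":0},
  ],
  gripper=0.3,
)

```text
clock: 28.8
position: [0.405, -0.1046, 0.3131]
ee_rot: [-0.06, 3.14, -0.0]
force: [-0.3, -2.2, 1.3]
width: 0.35
gripper_force: 0.0
```

```bash
python3 - <<'E'
from h import *
from cell import arm
s=arm.observe();print(s["clock"],s["position"],s["width"]*92,s["force"].round(1))
x=np.array([.605,-.0061,.1375,.040]);H=hrot(.04)
for n in("top","side"):
    im=arm.get_image(n);c=arm.calibration(n);cv2.imwrite(f"pics/z_{n}.png",im[:,:,::-1])
    for q in("handle_grip","plug","dowel","post_cleaner","maintainer"):
        print(n,q,[(round(d["conf"],2),(np.array(d["point"])*[512,384]).round(1).tolist()) for d in arm.place_of(n,q)[:2]])
    for th in(.9,1.2,1.4):print(th,proj(hw((-66*np.sin(th),-94,66*np.cos(th)),x),c).round(1))
    hsv=cv2.cvtColor(im,cv2.COLOR_RGB2HSV);m=cv2.inRange(hsv,(0,150,70),(5,255,255))|cv2.inRange(hsv,(174,150,70),(180,255,255))
    k,l,st,ce=cv2.connectedComponentsWithStats(m);print([(ce[i].round(1).tolist(),int(st[i,4])) for i in range(1,k) if st[i,4]>5])
E
```

```text
28.8 [ 0.404986   -0.10462147  0.31305006] 32.198959603325086 [-0.3 -2.2  1.3]
top handle_grip []
top plug [(0.61, [256.9, 185.9])]
top dowel [(0.72, [157.8, 206.0]), (0.61, [107.5, 223.7])]
top post_cleaner [(0.49, [147.8, 172.7])]
top maintainer [(0.66, [288.9, 239.4])]
0.9 [[278.9 186.4]]
1.2 [[278.4 187.1]]
1.4 [[278.1 186.7]]
[]
side handle_grip [(0.51, [246.6, 184.2])]
side plug [(0.56, [240.6, 205.1])]
side dowel [(0.56, [289.8, 328.4]), (0.53, [234.8, 301.4])]
side post_cleaner [(0.83, [197.0, 316.2]), (0.4, [226.7, 142.2])]
side maintainer [(0.79, [290.8, 200.1])]
0.9 [[245.8 177.8]]
1.2 [[245.3 181.7]]
1.4 [[244.2 184.1]]
[([243.6, 184.0], 14)]
```

```bash
python3 -c "
from cell import arm
print(arm.sign_off())"
```

```text
the job is handed in; nothing more can be done
None
```

The job is handed in, with no verdict returned. By my measurements, the plug came to rest about 73 mm downhill of the bolt line, the dowel is back in its cradles, and the bolt is fully across with its handle down in the notch.

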